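Set the spool roller stand for a standard spool

ROBOT

A 7-joint arm with a two-finger parallel gripper is mounted at the origin on the work surface. World frame = base frame: x ahead of the robot, y to its left, z up, the work surface at z = 0. Lengths are in mm, angles in degrees, forces in N, time in s.
With the tool pointing down it reaches from about 425 to 825 mm from the base axis. Payload 3.6 kg.
Tool frame: the origin (TCP) lies midway between the tips of the shut fingers; the grasp point (between the pads) lies 19 mm behind it; x points along the fingers, z is the direction in which the jaws open and shut, and the axes are right-handed (so a half turn about x gives the same grasp; the last joint's range is limited). The gripper opens to 85 mm and grips with 20 to 120 N. Pads are 22 mm wide; open, the fingers measure 114 mm over their backs; the gripper's body (76 mm by 85 mm) begins 54 mm behind the grasp point. The pads swing forward as they close: fully open they stand 13 mm farther back than shut.
Start: joints at [70.789, 35.231, -0.722, 81.555, 0.464, 63.22, -2.315], TCP at [197.557, -619.221, 231.297] pointing down, gripper open.
Joint ranges: [-178.69, 178.69], [-17.37, 117.87], [-77.05, 75.6], [15.02, 138.74], [-78.02, 258.01], [0.78, 113.62], [-162.83, 162.83]. Speed limits (degrees/s): [159.86, 159.86, 180, 180, 180, 180, 180].

INTERFACE

Orientations are given as [roll, pitch, yaw] about the fixed x, y, z axes, in that order (R = Rz(yaw) Ry(pitch) Rx(roll)).
In Python, from cell import * gives the robot as it stands. The module is installed in compiled form; this text tells all that it offers.
- The arm moves only by the tool jog_arm, never from a script. Its argument "motion" is a list of rows, each a list of 4 numbers: the shift along the tool's x, y, z in m, then the turn about the tool's x in rad. A call has exactly 5 rows; each row is the pose to reach, as a shift and turn from the pose commanded when the call began, along the tool's axes at that moment; what a row does not reach only later rows make up. A row lasts 1/12 s, in which the tool goes at most 41.7 mm and 7.16 degrees, less where a joint would pass 70% of its speed; a pose out of reach is approached as far as the arm can. A call with a gripper value outside its range is refused whole. "gripper" is the opening, from -1 (shut) to 1 (fully open), so that 0 is half open, set as the call begins (left out, the last holds). The fingers move at their own pace and stop on an object; "grip_force" is the grip in N (left out, the last holds). Time passes only in rows, so rows that repeat a pose let the fingers close, or fill a call up. It gives the time, the measured TCP pose, the force and the opening at its end, in the units of the state.
- state(): the state, without advancing time (a new reading comes with each control period).
- snapshot(name): name is "scene" or "side" or "wrist"; returns the picture (480x640x3 uint8, blue, green, red); there is no depth.
- calibration(name): a dict with "fov_y" (degrees; the focal length in pixels is half the picture's height over the tangent of half this angle, whatever the lens; pixels are square), "cx", "cy" (the principal point, pixels), "world_from_camera" (4x4, takes a point from camera to world coordinates); the wrist camera has in their place "tool_from_camera" (4x4, takes a point from camera to tool coordinates, whose origin is the TCP and whose axes are the tool frame's). Camera axes: x right, y down, z forward; pixel columns grow to the right and rows downward; lengths in mm; the calibration is good to about 2 mm. The wrist camera is an equidistant fisheye: a pixel r from the principal point sees the ray r / f radians off the axis. A picture is of the moment at which its call begins: read the wrist's pose just before it. calibration takes no time and is no camera call.
- sign_off(): hands the job in, once; it reports no verdict.
The state is a dict: "time": time; "qpos": joint angles; "joint_velocities": joint speeds; "effort": joint torques, N m; "ee_pos": TCP position; "tool_rot": TCP orientation; "wrist_force": force on the tool from outside, world axes, zero at the start; "ft_torque": the same for the moment, N m; "opening": finger opening in mm.
Only numpy, scipy, OpenCV 4.12 (cv2) and the standard library are available. Lean on these libraries where they do the work, as an engineer would, in place of code of your own. Each camera call takes 0.05 s, during which the arm holds its last target.

TASK

The roller stand is still drawn out for larger spools and has to be set for the standard 200 mm spool lying beside it. With closed fingertips, push the sliding roller carriage by its upright plate along the rails towards the fixed roller until it clicks into the first notch it comes to; leave it sitting in that notch, not in the second one further on, and take the hand away. Only push: do not take the carriage's plate or roller between the fingers, and leave the other things on the bench where they are.

Things in the scene. Friction and masses are not known exactly. Their poses are not given: they have to be found in the camera images.
- stand: Fixed spool stand, 112 mm wide (its x), 306 mm long (its y): two aluminium rails, 90 mm apart, tops 24 mm above the bench, between black end plates; a notched steel index bar between them. Origin: on the bench under its middle. +y runs along the rails to the end with the fixed roller (axis at y = +105 mm, 60 mm high); the sliding carriage starts near the -y end.
- carriage (a joint): Travel of the sliding roller carriage along the stand's +y, m: 0 open to 0.158 closed; starts at 0 to 0.07. First notch at 0.100, second at 0.150. It slides with about 3 N and stays where left. Some 3 mm before a notch its spring catch falls in and pulls it on (the push drops to nothing); it takes about 14 N to leave it. Its roller axis: y = -105 mm + travel, 60 mm high, radius 11 to 12.5 mm.
- push_plate (a point): Centre of the outer face of the carriage's upright steel push plate; it faces the stand's -y, the space outside it is free. Plate 80 mm wide (x), 4 mm thick, from 30 to 80 mm above the bench; this point is 55 mm above the bench and 34 mm to the -y side of the carriage's roller axis. Axes as the stand's. The carriage cannot lift off the rails.
- first_notch (a point): Middle of the first of two 10 mm wide cross grooves in the 20 mm wide steel index bar between the rails, on the bar's top, 22 mm above the bench, 17 mm to the +y side of the stand's middle. The carriage's spring catch (brass barrel, 56 mm to the +y side of the push plate's outer face) stands over it when seated. Second groove 50 mm on.
- spool: Bystander: full filament spool lying flat, 200 mm across, 68 mm high, loose, 0.95 kg. Origin: centre of its underside.
- bottle: Bystander: white plastic bottle standing upright, 54 mm across, 150 mm high, loose. Origin: centre of its underside.
- bracket: Bystander: grey printed angle bracket, 60 x 40 x 46 mm, loose. Origin: centre of its underside.
- scraper: Bystander: flat scraper with black handle, 200 mm long, lying loose beyond the stand. Origin: on the bench under its middle.

How it is judged:
By the outcome, as a careful person would: the job done as asked, in the order asked, and still so for the second after the job is handed in, with the robot touching nothing.
It also fails if it takes over 38 s, if anything falls off the work surface, if the arm or the gripper's body presses on something with over 40 N, if the wrist force passes 120 N, or if a joint passes its speed limit or range.

## Working session

There is one attempt and no reset: what is moved stays moved. The work goes in short steps, Python scripts to look and compute and a tool call to move; the robot and the scene stay as the last step left them, time stands still between calls to the robot, and variables do not carry over. Pictures are saved under pics/ and viewed, and the job is handed in when it is done.

Besides the shell and the picture viewer there is one more tool, called after "Emit:" as name(argument=value, ...), one argument or row to a line, values as JSON. jog_arm: Moves the arm, as the interface text tells. Its arguments: {"type":"object","properties":{"motion":{"type":"array","items":{"type":"array","items":{"type":"number"}}},"gripper":{"type":"number"},"grip_force":{"type":"number"}},"required":["motion"]}

```bash
mkdir -p pics; python3 - <<'E'
from cell import *
import cv2
s=state();print(s)
for n in("scene","side","wrist"):
    cv2.imwrite(f"pics/{n}0.png",snapshot(n));print(n,calibration(n))
E
```

```text
{'time': 0.0, 'qpos': array([70.78733951, 35.29068985, -0.72369737, 81.63999155,  0.46359508,
       63.22067109, -2.31355812]), 'joint_velocities': array([ 0.04032956,  0.05297952, -0.12921117,  0.02070254,  0.01789247,
       -0.08555943,  0.01832635]), 'effort': array([ 6.76558520e-04, -4.69205475e+01,  2.59320159e-01, -1.71028358e+01,
        1.00210507e-02,  9.72977083e-03, -1.90470082e-06]), 'ee_pos': array([ 197.34715152, -618.51761864,  230.12949598]), 'tool_rot': array([-179.52344314,   89.8515012 ,  108.17633095]), 'wrist_force': array([-0.73143201,  0.51135975, -0.98471444]), 'ft_torque': array([-0.02862961, -0.04679562,  0.03209349]), 'opening': 85.51682108460464}
scene {'fov_y': 44.444047016468126, 'cx': 321.428592968139, 'cy': 243.40162727333913, 'world_from_camera': array([[-5.89243325e-01,  4.41451258e-01, -6.76692759e-01,
         1.50702874e+03],
       [ 8.07659785e-01,  3.44496316e-01, -4.78547762e-01,
         5.90784658e+02],
       [ 2.18626509e-02, -8.28518603e-01, -5.59534583e-01,
         7.95686453e+02],
       [ 0.00000000e+00,  0.00000000e+00,  0.00000000
[... 230 characters left out ...]
   [-6.63396217e-02, -6.34048447e-01,  7.70442485e-01,
        -1.09298956e+03],
       [-2.02070019e-02, -7.71131369e-01, -6.36355317e-01,
         9.60548953e+02],
       [ 0.00000000e+00,  0.00000000e+00,  0.00000000e+00,
         1.00000000e+00]])}
wrist {'fov_y': 65.70646984690485, 'cx': 322.0907236927122, 'cy': 246.69069643193603, 'tool_from_camera': array([[ 2.26149323e-04, -2.95149230e-01,  9.55451140e-01,
        -1.43108179e+02],
       [-1.50621977e-04, -9.55451164e-01, -2.95149202e-01,
         7.45117680e+01],
       [ 9.99999963e-01, -7.71641478e-05, -2.60530595e-04,
        -9.44606137e-01],
       [ 0.00000000e+00,  0.00000000e+00,  0.00000000e+00,
         1.00000000e+00]])}
```

View pics/scene0.png

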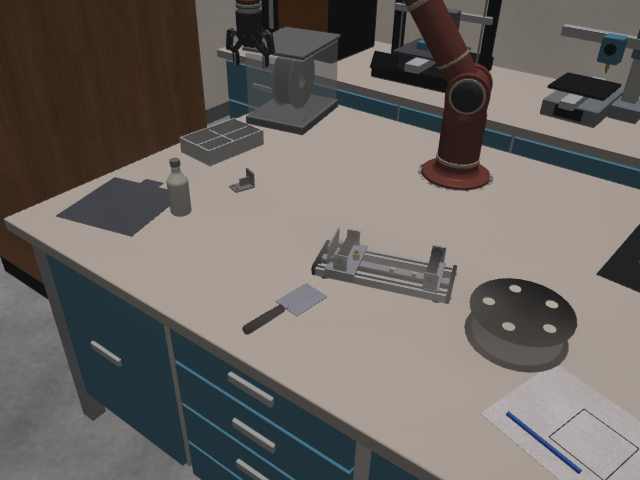

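View pics/side0.png

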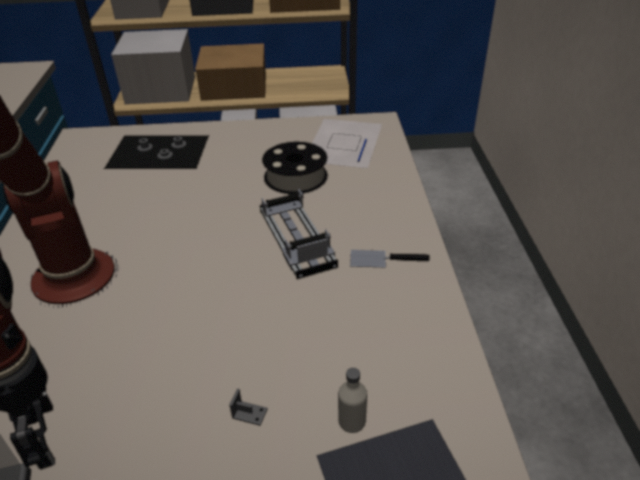

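View pics/wrist0.png

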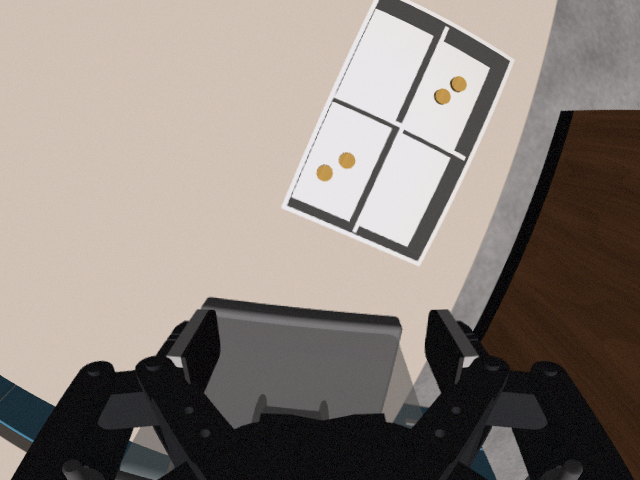

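```bash
python3 - <<'E'
import cv2
a=cv2.imread("pics/scene0.png")[215:315,300:470];cv2.imwrite("pics/c1.png",cv2.resize(a,None,fx=4.7,fy=4.7,interpolation=cv2.INTER_CUBIC))
a=cv2.imread("pics/side0.png")[185:285,245:355];cv2.imwrite("pics/c2.png",cv2.resize(a,None,fx=6,fy=6,interpolation=cv2.INTER_CUBIC))
E
```

```text
(no output)
```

View pics/c1.png

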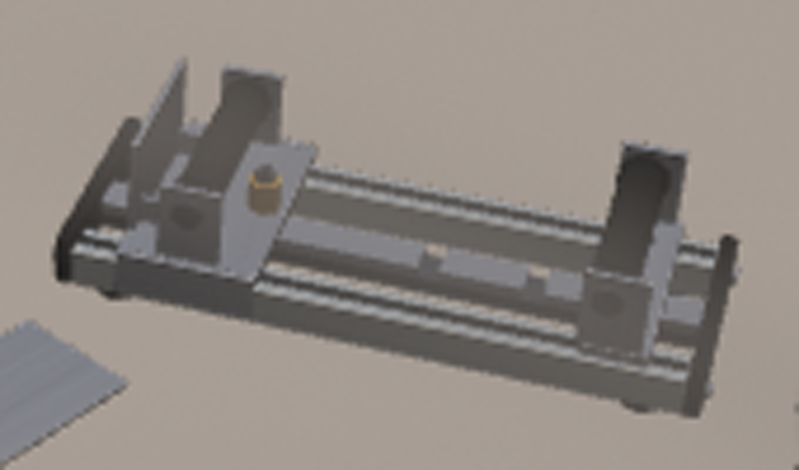

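View pics/c2.png

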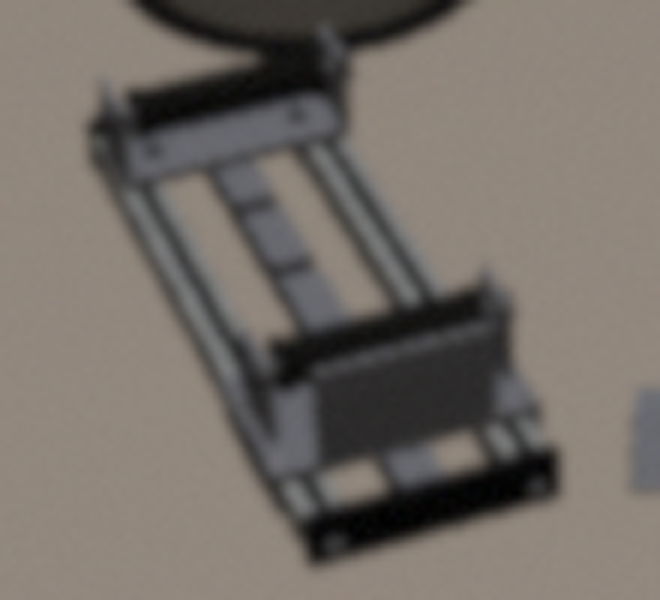

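```bash
cat > h.py <<'E'
from cell import *
import numpy as np
def ray(n,u,v):
    c=calibration(n);f=240/np.tan(np.radians(c["fov_y"]/2));T=c["world_from_camera"]
    d=T[:3,:3]@np.array([(u-c["cx"])/f,(v-c["cy"])/f,1]);return T[:3,3],d/np.linalg.norm(d)
def plane(n,u,v,z):
    o,d=ray(n,u,v);return o+d*(z-o[2])/d[2]
def tri(a,b):
    o1,d1=ray("scene",*a);o2,d2=ray("side",*b)
    s=np.linalg.lstsq(np.c_[d1,-d2],o2-o1,rcond=None)[0]
    p,q=o1+s[0]*d1,o2+s[1]*d2;return (p+q)/2,np.linalg.norm(p-q)
E
python3 - <<'E'
from h import *
np.set_printoptions(precision=1,suppress=True)
A=lambda x,y:((x+.5)/4.7-.5+300,(y+.5)/4.7-.5+215)
B=lambda x,y:((x+.5)/6-.5+245,(y+.5)/6-.5+185)
P={"plateTop_far(-x)":((184,62),(318,375),80),"plateTop_near(+x)":((137,140),(492,322),80),
"groove1":((432,262),(293,268),22),"groove2":((537,283),(257,210),22),
"endpl +x top":((62,245),(555,455),27),"endpl -x top":((133,120),(310,520),27)}
for k,(a,b,z) in P.items():
    a=A(*a);b=B(*b);print(k,*tri(a,b),plane("scene",*a,z)[:2],plane("side",*b,z)[:2])
E
```

```text
plateTop_far(-x) [564.1 -29.8  77.4] 1.8131048215950687 [566.2 -27.6] [564.7 -33.9]
plateTop_near(+x) [636.3  -6.2  80.4] 1.4854357092918973 [634.8  -6.5] [636.8  -6.5]
groove1 [556.9 112.9  19.4] 2.765909263171371 [561.9 114.3] [555.9 111.2]
groove2 [541.  159.7  18.5] 0.8150075014093873 [546.  161.6] [540.9 155.5]
endpl +x top [660.9 -28.9  25.1] 0.857981877343442 [663.5 -27.4] [660.4 -30.6]
endpl -x top [558.  -62.1  27.7] 0.3485212496147346 [556.9 -62.7] [558.1 -61.5]
```

```bash
cat >> h.py <<'E'
from scipy.spatial.transform import Rotation as Ro
def RT(s): 
    return Ro.from_euler("xyz",s["tool_rot"],degrees=True).as_matrix()
E
python3 - <<'E'
from h import *
np.set_printoptions(precision=3,suppress=True)
s=state();R=RT(s);print(R,s["ee_pos"],s["opening"])
a=np.radians(18.1);sy=np.array([-np.sin(a),np.cos(a),0]);sx=np.array([np.cos(a),np.sin(a),0])
tgt=np.array([600.2,-18,0])-45*sy;tgt[2]=200
print(tgt,R.T@(tgt-s["ee_pos"]))
for zd in(sx,-sx):
    v=R.T@zd; print("turn about x to bring z onto",zd,np.degrees(np.arctan2(-v[1],v[2])))
E
```

```text
[[-0.001  0.953  0.304]
 [ 0.002  0.304 -0.953]
 [-1.    -0.    -0.002]] [ 197.394 -618.687  230.386] 85.36950080298375
[614.18  -60.773 200.   ] [  31.18   566.673 -404.737]
turn about x to bring z onto [0.951 0.311 0.   ] -90.40125586232998
turn about x to bring z onto [-0.951 -0.311 -0.   ] 89.59874413767004
```

Emit:
jog_arm(
  motion=[
    [0,0.028,-0.02,0],
    [0,0.056,-0.04,0],
    [0,0.084,-0.06,0],
    [0,0.112,-0.08,0],
    [0,0.14,-0.1,0],
  ],
  gripper=-1,
)

```text
time: 0.57
ee_pos: [301.2, -479.8, 231.0]
tool_rot: [179.6, 90.0, 107.3]
wrist_force: [1.1, 0.1, -0.6]
opening: 25.7
```

Emit:
jog_arm(
  motion=[
    [0,0.028,-0.02,0],
    [0,0.056,-0.04,0],
    [0,0.084,-0.06,0],
    [0,0.112,-0.08,0],
    [0,0.14,-0.1,0],
  ],
)

```text
time: 0.98
ee_pos: [404.1, -342.0, 231.2]
tool_rot: [-150.5, 90.0, 137.2]
wrist_force: [1.1, -0.5, 0.5]
opening: 0.3
```

Emit:
jog_arm(
  motion=[
    [0,0.028,-0.02,0],
    [0,0.056,-0.04,0],
    [0,0.084,-0.06,0],
    [0,0.112,-0.08,0],
    [0,0.14,-0.1,0],
  ],
)

```text
time: 1.4
ee_pos: [507.1, -204.2, 231.2]
tool_rot: [-125.2, 90.0, 162.5]
wrist_force: [0.4, 0.0, -0.3]
opening: 0.1
```

Emit:
jog_arm(
  motion=[
    [0,0.028,-0.02,-0.12],
    [0,0.056,-0.04,-0.24],
    [0,0.084,-0.06,-0.36],
    [0,0.112,-0.08,-0.48],
    [0,0.14,-0.1,-0.6],
  ],
)

```text
time: 1.82
ee_pos: [610.0, -66.6, 231.1]
tool_rot: [-134.0, 90.0, -171.6]
wrist_force: [0.1, 0.0, 0.1]
opening: 0.0
```

Emit:
jog_arm(
  motion=[
    [0,0,0,-0.12],
    [0,0,0,-0.24],
    [0,0,0,-0.36],
    [0,0,0,-0.48],
    [0,0,0,-0.6],
  ],
)

```text
time: 2.23
ee_pos: [609.2, -68.0, 230.8]
tool_rot: [-172.6, 89.9, -175.8]
wrist_force: [0.6, -0.6, -0.1]
opening: 0.2
```

Emit:
jog_arm(
  motion=[
    [0,0,0,-0.12],
    [0,0,0,-0.24],
    [0,0,0,-0.36],
    [0,0,0,-0.378],
    [0,0,0,-0.378],
  ],
)

```text
time: 2.65
ee_pos: [609.2, -68.2, 230.9]
tool_rot: [140.8, 89.9, 158.8]
wrist_force: [-0.2, -0.2, -0.4]
opening: -0.1
```

```bash
python3 - <<'E'
from h import *
import cv2
np.set_printoptions(precision=3,suppress=True)
s=state();print(RT(s),s["ee_pos"],s["time"])
cv2.imwrite("pics/wrist1.png",snapshot("wrist"))
E
```

```text
[[-0.001 -0.309  0.951]
 [ 0.     0.951  0.309]
 [-1.     0.001 -0.001]] [609.24  -68.235 230.913] 2.65
```

View pics/wrist1.png

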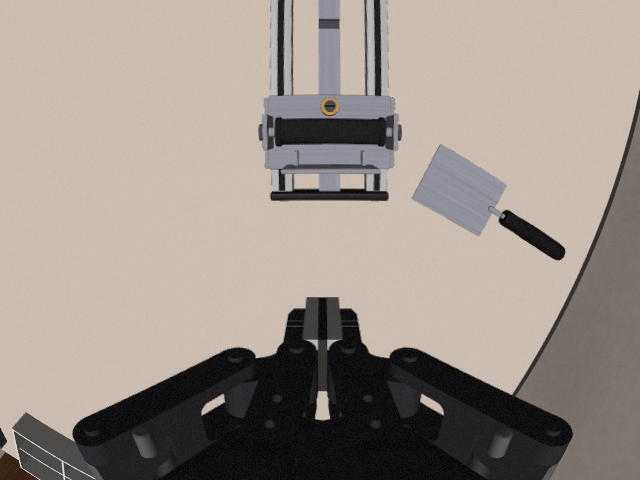

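```bash
cat >> h.py <<'E'
def wplane(s,u,v,z):
    c=calibration("wrist");f=240/np.tan(np.radians(c["fov_y"]/2));T=c["tool_from_camera"]
    x,y=u-c["cx"],v-c["cy"];r=np.hypot(x,y);th=r/f
    d=np.array([np.sin(th)*x/r,np.sin(th)*y/r,np.cos(th)])
    R=RT(s);o=s["ee_pos"]+R@T[:3,3];d=R@(T[:3,:3]@d);return o+d*(z-o[2])/d[2]
E
python3 - <<'E'
from h import *
import cv2
np.set_printoptions(precision=1,suppress=True)
s=state();R=RT(s)
for k,u,v,z in[("ep -x",271,192,27),("ep +x",388,192,27),("groove1",329,24,22),("barrel",330,106,50),("plate -x",280,170,80),("plate +x",380,170,80)]:
    p=wplane(s,u,v,z);print(k,p,R.T@(p-s["ee_pos"]))
a=cv2.imread("pics/wrist1.png")[60:230,230:430];cv2.imwrite("pics/c3.png",cv2.resize(a,None,fx=3.5,fy=3.5,interpolation=cv2.INTER_CUBIC))
E
```

```text
ep -x [555. -61.  27.] [204.1  23.4 -49.3]
ep +x [660.7 -26.6  27. ] [204.   23.6  61.8]
groove1 [557.4 109.8  22. ] [209.1 185.2   5.6]
barrel [583.3  30.8  50. ] [181.  102.1   5.9]
plate -x [561.5 -31.9  80. ] [151.1  49.1 -34.2]
plate +x [637.   -7.3  80. ] [151.   49.4  45.2]
```

View pics/c3.png

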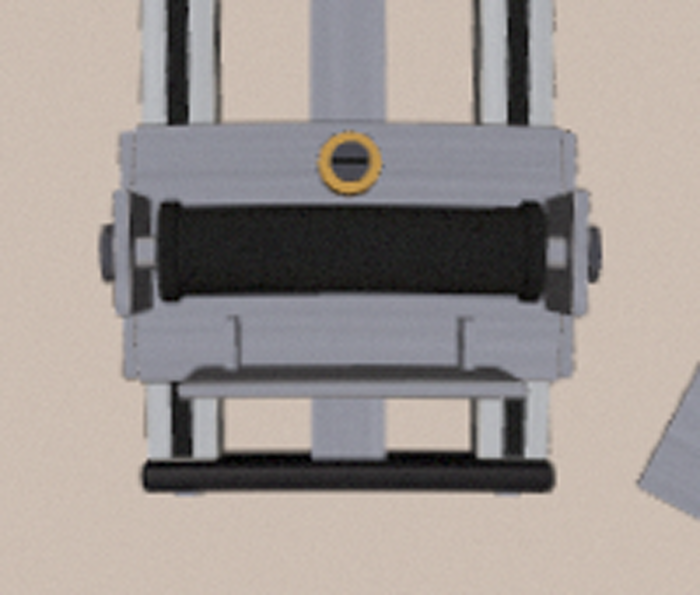

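Emit:
jog_arm(
  motion=[
    [0.03,0,0.001,0],
    [0.06,0,0.002,0],
    [0.09,0,0.004,0],
    [0.12,0,0.005,0],
    [0.14,0,0.006,0],
  ],
)

```text
time: 3.12
ee_pos: [613.7, -66.2, 88.4]
tool_rot: [167.1, 89.8, -174.9]
wrist_force: [-0.4, -0.1, 0.2]
opening: -0.0
```

Emit:
jog_arm(
  motion=[
    [0.02,0,0,0],
    [0.035,0.004,0,0],
    [0.045,0.01,0,0],
    [0.045,0.016,0,0],
    [0.045,0.02,0,0],
  ],
)

```text
time: 3.53
ee_pos: [608.8, -45.5, 46.4]
tool_rot: [90.5, 90.0, 108.7]
wrist_force: [0.6, 0.3, -0.6]
opening: -0.1
```

Emit:
jog_arm(
  motion=[
    [0,0.003,0,0],
    [0,0.006,0,0],
    [0,0.009,0,0],
    [0,0.012,0,0],
    [0,0.014,0,0],
  ],
)

```text
time: 3.95
ee_pos: [604.8, -33.5, 46.9]
tool_rot: [-21.7, 89.9, -3.5]
wrist_force: [1.3, -3.8, 2.1]
opening: -0.1
```

Emit:
jog_arm(
  motion=[
    [0,0.002,0,0],
    [0,0.004,0,0],
    [0,0.006,0,0],
    [0,0.008,0,0],
    [0,0.01,0,0],
  ],
)

```text
time: 4.37
ee_pos: [602.1, -25.1, 46.7]
tool_rot: [-57.5, 89.9, -39.5]
wrist_force: [0.8, -3.8, 3.2]
opening: -0.1
```

Emit:
jog_arm(
  motion=[
    [0,0.002,0,0],
    [0,0.004,0,0],
    [0,0.006,0,0],
    [0,0.008,0,0],
    [0,0.01,0,0],
  ],
)

```text
time: 4.78
ee_pos: [598.5, -14.3, 46.4]
tool_rot: [14.0, 90.0, 32.1]
wrist_force: [1.0, -2.8, 3.9]
opening: -0.1
```

```bash
python3 - <<'E'
from h import *
import cv2
s=state();print(s["ee_pos"],RT(s).round(3))
cv2.imwrite("pics/wrist2.png",snapshot("wrist"))
E
```

```text
[598.53053942 -14.32959457  46.40370443] [[ 0.    -0.311  0.95 ]
 [ 0.     0.95   0.311]
 [-1.     0.     0.001]]
```

View pics/wrist2.png

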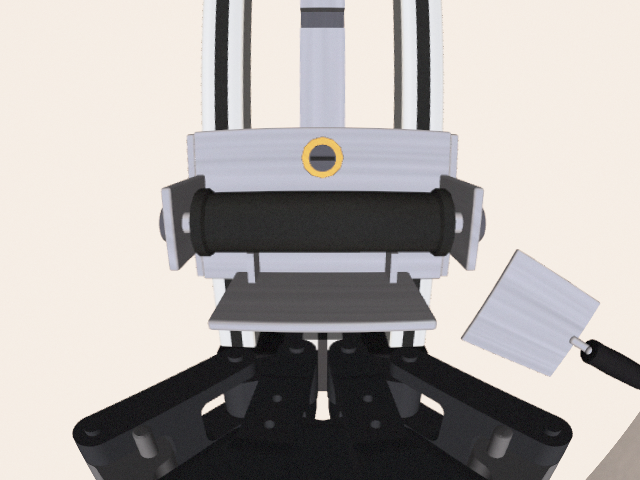

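```bash
python3 - <<'E'
from h import *
np.set_printoptions(precision=1,suppress=True)
s=state();R=RT(s)
for k,u,v,z in[("groove1 a",322,27,22),("groove1 b",322,9,22),("barrel",322.5,157,50),("barrel",322.5,157,45),("plate",322,330,80)]:
    p=wplane(s,u,v,z);print(k,p,R.T@(p-s["ee_pos"]))
E
```

```text
groove1 a [558.1 106.4  22. ] [ 24.5 126.6  -0.8]
groove1 b [555.3 114.9  22. ] [ 24.5 135.6  -0.8]
barrel [576.5  50.9  50. ] [-3.6 68.1 -0.6]
barrel [576.6  50.6  45. ] [ 1.4 67.8 -0.6]
plate [593.5  -1.5  80. ] [-33.6  13.   -0.8]
```

Emit:
jog_arm(
  motion=[
    [0,0.004,0,0],
    [0,0.008,0,0],
    [0,0.012,0,0],
    [0,0.016,0,0],
    [0,0.02,0,0],
  ],
)

```text
time: 5.25
ee_pos: [592.2, 4.7, 46.3]
tool_rot: [1.8, 90.0, 19.9]
wrist_force: [2.4, -3.1, 1.1]
opening: -0.0
```

Emit:
jog_arm(
  motion=[
    [0,0.004,0,0],
    [0,0.008,0,0],
    [0,0.012,0,0],
    [0,0.016,0,0],
    [0,0.02,0,0],
  ],
)

```text
time: 5.67
ee_pos: [586.0, 23.8, 46.3]
tool_rot: [18.7, 90.0, 36.8]
wrist_force: [2.7, -3.6, 0.5]
opening: 0.3
```

Emit:
jog_arm(
  motion=[
    [0,0.003,0,0],
    [0,0.006,0,0],
    [0,0.008,0,0],
    [0,0.01,0,0],
    [0,0.012,0,0],
  ],
)

```text
time: 6.08
ee_pos: [582.2, 35.0, 46.3]
tool_rot: [52.0, 90.0, 70.1]
wrist_force: [3.3, -2.0, 0.8]
opening: -0.6
```

```bash
python3 - <<'E'
from h import *
import cv2
s=state();print(s["ee_pos"],s["wrist_force"])
cv2.imwrite("pics/wrist3.png",snapshot("wrist"))
E
```

```text
[582.23121397  35.04113553  46.28786718] [ 3.2825098  -2.04013147  0.77610723]
```

View pics/wrist3.png

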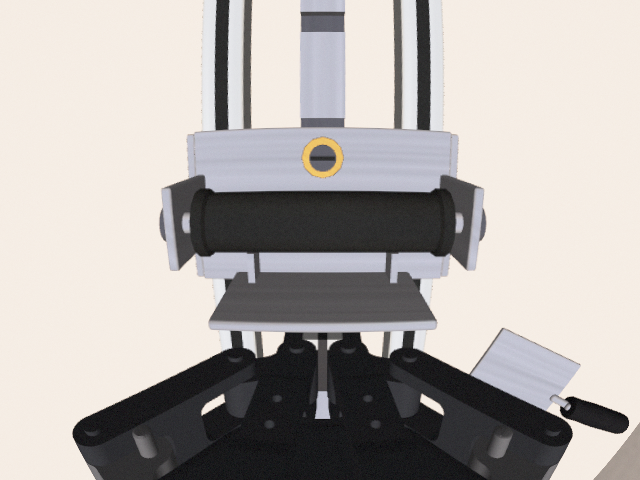

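Emit:
jog_arm(
  motion=[
    [0,0.001,0,0],
    [0,0.002,0,0],
    [0,0.003,0,0],
    [0,0.004,0,0],
    [0,0.005,0,0],
  ],
)

```text
time: 6.55
ee_pos: [580.4, 39.3, 46.2]
tool_rot: [-179.3, 90.0, -161.2]
wrist_force: [1.6, -3.6, -0.2]
opening: -0.1
```

Emit:
jog_arm(
  motion=[
    [0,0.0004,0,0],
    [0,0.0008,0,0],
    [0,0.0012,0,0],
    [0,0.0016,0,0],
    [0,0.002,0,0],
  ],
)

```text
time: 6.97
ee_pos: [578.9, 42.5, 46.1]
tool_rot: [133.1, 89.9, 151.3]
wrist_force: [-0.1, 0.3, -0.7]
opening: 0.3
```

Emit:
jog_arm(
  motion=[
    [0,0.0003,0,0],
    [0,0.0006,0,0],
    [0,0.0008,0,0],
    [0,0.001,0,0],
    [0,0.001,0,0],
  ],
)

```text
time: 7.38
ee_pos: [579.6, 42.5, 46.3]
tool_rot: [129.9, 90.0, 148.0]
wrist_force: [0.5, -0.4, -0.3]
opening: 0.1
```

Force has dropped to nothing; the catch seems to have fallen in. Look.

```bash
python3 - <<'E'
from h import *
import cv2
s=state();print(s["ee_pos"],s["wrist_force"],s["time"])
cv2.imwrite("pics/wrist4.png",snapshot("wrist"))
E
```

```text
[579.55669861  42.49282667  46.26751436] [ 0.46523262 -0.36979047 -0.25646542] 7.3833
```

View pics/wrist4.png

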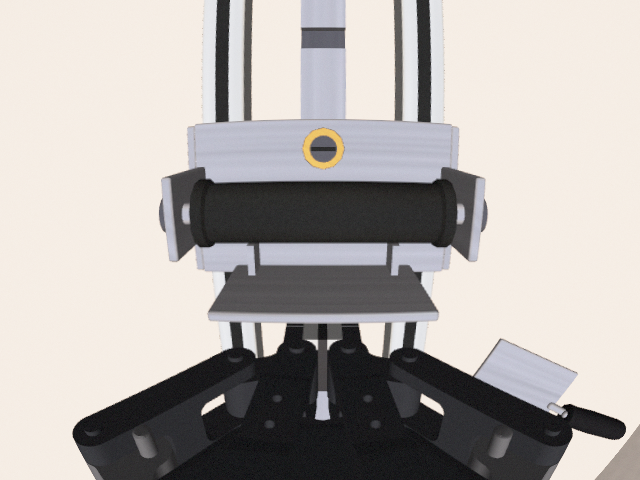

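```bash
python3 - <<'E'
from h import *
np.set_printoptions(precision=1,suppress=True)
s=state();R=RT(s)
for k,u,v,z in[("groove2 a",323,47.5,22),("groove2 b",323,28,22),("barrel",323,149,47),("plate",322,320,80)]:
    p=wplane(s,u,v,z);print(k,R.T@(p-s["ee_pos"]))
E
```

```text
groove2 a [ 24.3 116.6  -0.4]
groove2 b [ 24.3 126.   -0.4]
barrel [-0.7 71.  -0.4]
plate [-33.7  16.9  -0.8]
```

Emit:
jog_arm(
  motion=[
    [0,-0.006,0,0],
    [0,-0.014,0,0],
    [0,-0.022,0,0],
    [0,-0.03,0,0],
    [0,-0.036,0,0],
  ],
)

```text
time: 7.85
ee_pos: [591.4, 5.8, 46.3]
tool_rot: [-97.5, 89.9, -79.5]
wrist_force: [-1.4, -0.4, -0.2]
opening: -0.0
```

Emit:
jog_arm(
  motion=[
    [-0.02,-0.002,0,0],
    [-0.05,-0.004,0,0],
    [-0.08,-0.006,0,0],
    [-0.11,-0.006,0,0],
    [-0.14,-0.006,0,0],
  ],
)

```text
time: 8.27
ee_pos: [592.7, 1.3, 187.7]
tool_rot: [157.7, 90.0, 175.7]
wrist_force: [0.5, 0.5, 0.0]
opening: 0.4
```

Emit:
jog_arm(
  motion=[
    [-0.02,-0.01,0,0],
    [-0.03,-0.02,0,0],
    [-0.04,-0.03,0,0],
    [-0.04,-0.03,0,0],
    [-0.04,-0.03,0,0],
  ],
)

```text
time: 8.68
ee_pos: [602.2, -27.2, 226.4]
tool_rot: [-15.0, 90.0, 3.0]
wrist_force: [0.4, -0.3, -1.2]
opening: -0.0
```

```bash
python3 - <<'E'
from h import *
import cv2
s=state();print(s["ee_pos"],s["wrist_force"],s["time"])
cv2.imwrite("pics/wrist5.png",snapshot("wrist"))
cv2.imwrite("pics/scene5.png",snapshot("scene"))
E
```

```text
[602.16537584 -27.17378383 226.35855309] [ 0.39861318 -0.29183038 -1.18875653] 8.6833
```

View pics/wrist5.png

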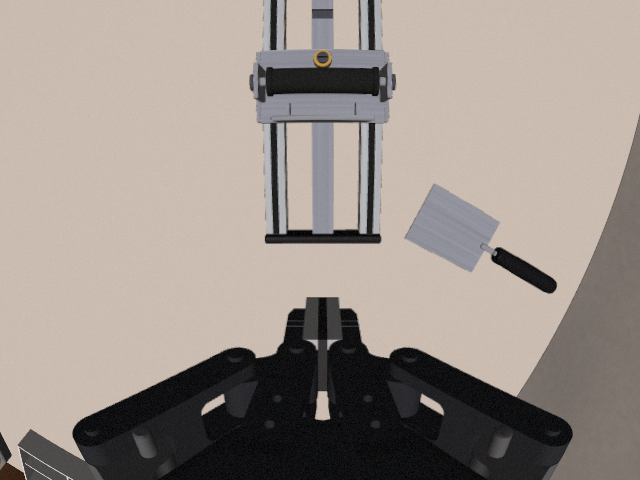

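View pics/scene5.png

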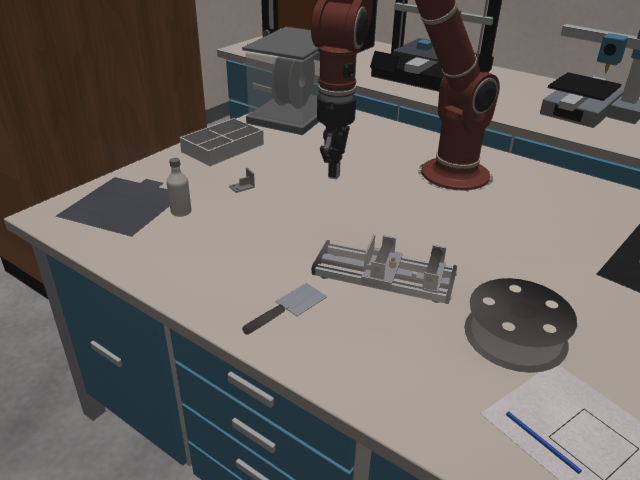

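```bash
python3 - <<'E'
from h import *
np.set_printoptions(precision=1,suppress=True)
s=state();R=RT(s)
for k,u,v,z in[("groove2",322,14,22),("barrel",322,58.5,47),("ep",322,234,27)]:
    p=wplane(s,u,v,z);print(k,p,R.T@(p-s["ee_pos"]))
print(sign_off())
E
```

```text
groove2 [539.6 158.5  22. ] [203.6 193.9  -0.9]
barrel [555.2 111.   47. ] [178.6 143.9  -0.9]
ep [605.1 -41.3  27. ] [198.3 -16.4  -1. ]
the job is handed in; nothing more can be done
None
```

The carriage is sitting in the first notch, the hand is clear, and the job is handed in after about 9 s of the 38 s allowed.

- **Push:** I pushed the plate with closed fingertips along the rails, about 85 mm in all, against roughly 3–4 N. The last few millimetres were slow. The push then dropped to about zero and the carriage ran a few millimetres ahead of the fingertips, so the catch had fallen in. I backed the hand straight off and raised it.
- **Last checks:** After the hand was withdrawn, the wrist camera put the catch barrel at (555, 111) mm. Earlier views put the first notch at about (557, 111) mm. The barrel also stands 50 mm short of the second groove, as it should. In the scene picture the spool, bottle, bracket and scraper look to be where they were, judged by eye.
- **Disagreements:** The only one was up to about 3 mm between the bench cameras and the wrist camera on groove positions. No check failed.

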